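# Unlatch the loaded slide cassette and hold it over the light box

## Robot

A 6-joint arm with a two-finger parallel gripper is mounted at the origin on a cart in front of the work surface, level with it; the furniture and walls round the work are solid. World frame = base frame: x ahead of the robot, y to its left, z up, the work surface at z = 0. Lengths are in m, angles in rad, forces in N, time in s.
With the tool pointing down it reaches from about 0.35 to 0.725 m from the base axis. Payload 6 kg.
Tool frame: the origin (TCP) lies on the centre line of the jaws, within the pads' length; the fingertips stand 14 mm ahead of it and the grasp point (between the pads) lies 5 mm behind it; z points along the fingers, y is the line along which they close (so a half turn about z gives the same grasp; the last joint's range is limited). The gripper opens to 85 mm and grips with 20 to 120 N. Pads are 22 mm wide; open, the fingers measure 114 mm over their backs; the gripper's body (76 mm by 85 mm) begins 54 mm behind the grasp point. The pads swing forward as they close: fully open they stand 13 mm farther back than shut.
Start: joints at [1.574, 0.04, 0.085, 0, -1.615, -0.334], TCP at [0.195, 0.567, 0.245] pointing down, gripper open.
Joint ranges: [-2.56, 2.56], [-1.29, 2.01], [-1.08, 1.49], [-3.29, 1.98], [-2.81, -0.18], [-2.99, 2.99]. Speed limits (rad/s): [2.57, 2.57, 3.01, 3.14, 3.14, 3.14].

## Interface

Orientations are given as a unit quaternion [x, y, z, w].
In Python, from rig import state, capture, job_done gives the robot as it stands.
- The arm moves only by the shell command python3 -m inch 'ROWS' [FORCE]. ROWS is JSON, a list of rows, each an object of numbers: "tx", "ty", "tz": the shift along the tool's x, y, z each as a share of 150 mm, from -1 to 1; "rx", "ry", "rz": the turn, a rotation vector about the tool's x, y, z each as a share of 60 degrees, from -1 to 1; "hand": the opening, from 0 (shut) to 1 (fully open). A call has 1 to 12 rows; each row is the pose to reach, as a shift and turn from the pose commanded when the call began, along the tool's axes at that moment; what a row does not reach only later rows make up. A row lasts 1/12 s, in which the tool goes at most 41.7 mm and 7.16 degrees, less where a joint would pass 70% of its speed; a pose out of reach is approached as far as the arm can. A call with a number of a shift or a turn outside -1 to 1 is refused whole. A call with a gripper value outside its range is refused whole. The fingers move at their own pace and stop on an object; FORCE is the grip in N (left out, the last holds). Time passes only in rows, so rows that repeat a pose let the fingers close. It gives the time, the measured TCP pose, the force, the opening and the grip force at its end, in the units of the state.
- state(): the state, without advancing time (a new reading comes with each control period).
- capture(name): name is "side" or "top"; returns a dict with "color" (400x640x3 uint8, red, green, blue), "camera_matrix" (3x3 intrinsics, pixels), "R" (3x3) and "t" (3): a world point X has camera coordinates R X + t. Camera axes: x right, y down, z forward; pixel columns grow to the right and rows downward; lengths in m; the calibration is good to about 2 mm. A picture is of the moment at which its call begins. There is no depth.
- job_done(): hands the job in; it is judged then, once.
The state is a dict: "time_s": time; "q": joint angles; "dq": joint speeds; "tau": joint torques, N m; "ee_pos": TCP position; "tcp_rot": TCP orientation; "ft_force": force on the tool from outside, world axes, zero at the start; "ft_torque": the same for the moment, N m; "width": opening from 0.0 (shut) to 1.0 (fully open); "grip_force": force on a finger pad.
Only numpy, scipy, OpenCV 4.12 (cv2) and the standard library are available. Lean on these libraries where they do the work, as an engineer would, in place of code of your own. Each camera call takes 0.05 s, during which the arm holds its last target. There are 200 camera calls.

## Task

Two microscope-slide cassettes are latched side by side in the dock. Take out the one that is loaded with glass slides: pinch its two side catches fully together, lift it straight up out of the dock without forcing it, carry it over to the light box, and finish while still holding it there by the pinched catches, still and level, centred over the light box with its underside about 8 cm above the box's top; do not put it down, let go or touch the light box with it. Leave the empty cassette latched in the dock and do not disturb the timer, the tip box or the dropper bottle.

Things in the scene. Friction and masses are not known exactly. Their poses are not given: they have to be found in the camera images.
- loaded_cassette: slide cassette (white frame 84 mm long in x, 34 mm wide in y, 36 mm high) loaded with seven upright glass slides with white ends, tops 44 mm above its underside; about 0.19 kg. A grey spring catch stands on each long side. Origin: centre of its underside, 6 mm above the bench while docked; z up. In the dock it has 1.5 mm play and must rise 28 mm straight up to be out.
- loaded_cassette_centre (a point): centre of the loaded cassette, 34 mm above its underside; x along its length, y from catch to catch. Finger tabs of the catches: 26 mm along x, 44 to 68 mm above the underside (middle 22 mm above this point), the highest parts. Their outer faces are 58 mm apart in y at rest, 46 mm when both are pressed in; fingers pinch them along y.
- loaded_cassette_catch_left (a joint): travel of the loaded cassette's catch on its +y side: 0 sprung out (hook under the dock's lip), 0.006 m fully in, at a firm stop; the hook is clear of the lip from about 0.0045 m. Its spring takes 2.5 N to start and 6 N at the stop, and pushes the catch out again when released.
- loaded_cassette_catch_right (a joint): the same for the catch on its -y side
- empty_cassette: the empty slide cassette: same frame, catches and sizes but no slides in it (its bare floor shows); origin and axes likewise. It stays in the dock.
- empty_cassette_centre (a point): centre of the empty cassette, 34 mm above its underside
- dock: fixed grey plate 104 (x) x 224 (y) x 6 mm with two bays, centres at y = +60 and -60 mm; the cassettes stand on it, axes parallel to its own, the loaded one in either bay. On both y sides of a bay aluminium keepers (36 mm long, 28 mm high above the bench, lips 28.5 mm from the bay's middle) hold the hooks down. Origin: centre of the underside, on the bench
- light_box: fixed flat light box 140 x 140 mm, top 14 mm above the bench, white diffuser in a grey frame. Origin: centre of its underside, z up
- timer: white digital timer 66 x 66 x 19 mm lying at the back, a bystander; origin under its centre
- tip_box: box of pipette tips 64 x 118 x 56 mm with a clear lid, at the right, a bystander; origin under its centre
- dropper_bottle: small bottle with screw cap, 26 mm across and 64 mm tall, at the back, a bystander; origin under its centre
There are look-alikes about, which are no part of the job. What is shaped like the empty_cassette but orange is not meant.

How it is judged:
On the way, in this order (a step that is already met when the one before it is completed fails the run):
1. both catches of the loaded cassette are pinched in while it still stands in the dock (value of joint each of loaded_cassette_catch_left, loaded_cassette_catch_right above 0.003 m and z of loaded_cassette_centre in the frame of dock below 0.052 m), for 0.05 s.
2. the loaded cassette is lifted clear of the dock by its pinched catches (value of joint each of loaded_cassette_catch_left, loaded_cassette_catch_right above 0.003 m and z of loaded_cassette_centre in the frame of dock above 0.07 m and contact force between the fingers and loaded_cassette above 2 N), for 0.1 s.
At the end, for the whole second after the job is handed in: Fingers still hold the loaded cassette, both catches at least 3 mm in, still, within 0.2 rad of level, centre within 30 mm of the light box centre in plan, underside 30 to 140 mm above the box top; the empty cassette stands latched and upright in the dock (value of joint each of loaded_cassette_catch_left, loaded_cassette_catch_right above 0.003 m and contact force between the fingers and loaded_cassette above 2 N and horizontal distance between loaded_cassette_centre and light_box below 0.03 m and z of loaded_cassette in the frame of light_box between 0.044 and 0.154 m and angle between loaded_cassette_centre's own z axis and vertical below 0.2 rad and linear speed of loaded_cassette below 0.03 m/s and z of empty_cassette_centre in the frame of dock below 0.046 m and angle between empty_cassette_centre's own z axis and vertical below 0.08 rad); the arm keeps its last pose, push and grip.
It fails at once if the empty cassette is pulled up or pushed out of its seat (distance of empty_cassette_centre from where it was at the start of the episode above 0.012 m).
It fails at once if the loaded cassette is forced against the dock (over 40 N) (contact force between loaded_cassette and dock above 40 N).
It fails at once if the loaded cassette touches the light box (contact force between loaded_cassette and light_box above 1 N).
It fails at once if the timer, the tip box or the dropper bottle is disturbed (moved over 20 mm) (distance of any of timer, tip_box, dropper_bottle from where it was at the start of the episode above 0.02 m).
It also fails if it takes over 42 s, if anything falls off the work surface, if the arm or the gripper's body presses on something with over 40 N, if the wrist force passes 120 N, or if a joint passes its speed limit or range.

## Working session

There is one attempt and no reset: what is moved stays moved. The work goes in short steps, Python scripts to look and compute and a shell command to move; the robot and the scene stay as the last step left them, time stands still between calls to the robot, and variables do not carry over. Pictures are saved under pics/ and viewed, at most 10 in all, crops included, and the job is handed in when it is done.

```bash
mkdir -p pics
python3 - <<'E'
from rig import state,capture
import cv2,pickle
for n in("top","side"):
    c=capture(n);pickle.dump(c,open(f"pics/{n}0.pkl","wb"));cv2.imwrite(f"pics/{n}0.png",c["color"][:,:,::-1]);print(n,c["camera_matrix"],c["R"],c["t"])
s=state();print({k:s[k] for k in("time_s","ee_pos","tcp_rot","width")})
E
```

```text
top [[376.15995092   0.         322.82939089]
 [  0.         376.15995092 195.81339693]
 [  0.           0.           1.        ]] [[-0.01386844 -0.99977663  0.01594844]
 [-0.99439006  0.0121175  -0.10507893]
 [ 0.1048622  -0.01731625 -0.99433599]] [-0.12191879  0.58921757  1.05087962]
side [[392.35421954   0.         319.69755441]
 [  0.         392.35421954 196.16619768]
 [  0.           0.           1.        ]] [[-0.99813467  0.06037443 -0.00906185]
 [ 0.03871312  0.511147   -0.85862101]
 [-0.04720681 -0.85737021 -0.51253082]] [0.60328001 0.09196372 1.17388872]
{'time_s': 0.1, 'ee_pos': array([0.19471336, 0.5672392 , 0.2443532 ]), 'tcp_rot': array([ 9.86351684e-01, -1.64650174e-01, -7.85023987e-05,  8.17911235e-04]), 'width': 1.0007204468094453}
```

View pics/top0.png

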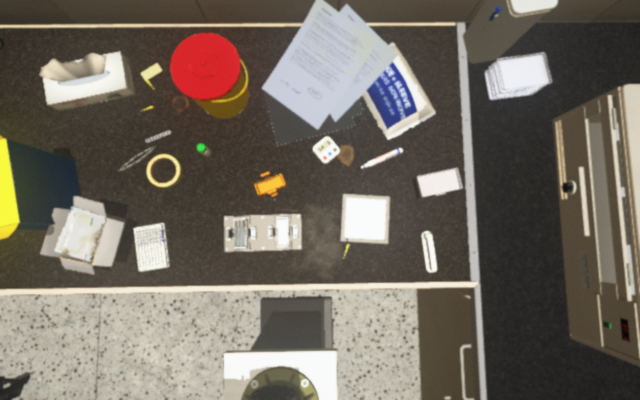

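View pics/side0.png

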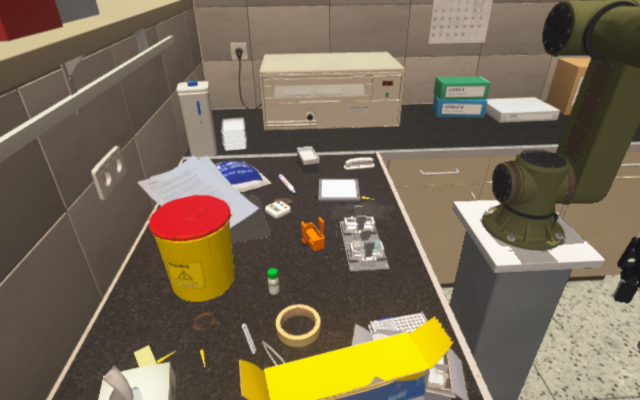

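The top view shows the dock at (262,232), the light box at (365,219), the orange look-alike at (270,184), the timer at (326,150), the tip box at (152,246) and the bottle at (203,150). Candidates for the loaded cassette are the left bay (240,233), the right bay (285,232) and the orange one, which is excluded. Next is a close crop of the bays.

Run:
```python
import cv2,numpy as np
t=cv2.imread("pics/top0.png")[205:260,215:395];s=cv2.imread("pics/side0.png")[195:275,325:400]
a=cv2.resize(t,None,fx=4.4,fy=4.4,interpolation=2);b=cv2.resize(s,None,fx=4.2,fy=4.2,interpolation=2)
o=np.zeros((a.shape[0]+b.shape[0],800,3),np.uint8);o[:a.shape[0],:a.shape[1]]=a;o[a.shape[0]:,:b.shape[1]]=b
cv2.imwrite("pics/crop1.png",o);print(a.shape,b.shape)
```

```text
(242, 792, 3) (336, 315, 3)
```

View pics/crop1.png

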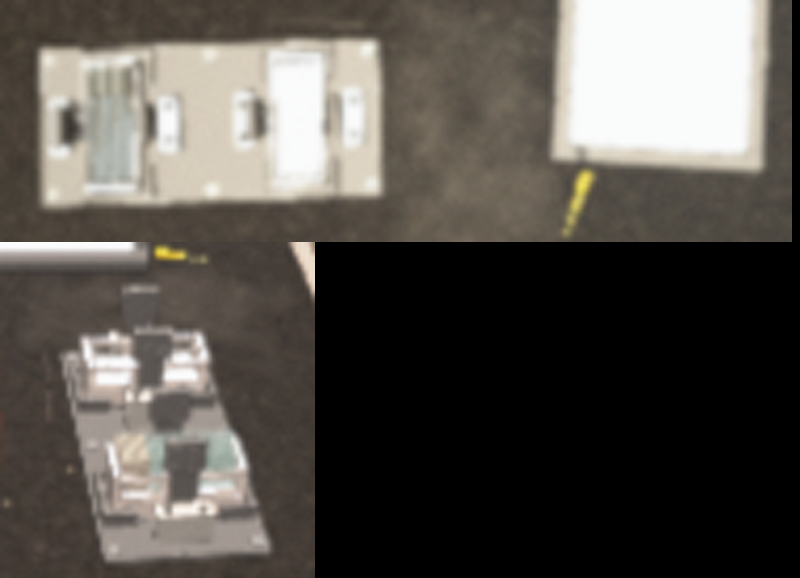

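Left bay (crop 115,120; teal glass, slides visible in both views) is the loaded cassette. The right bay shows a bare white floor, so it is the empty one. I'll compute the poses from corners and check them against the known sizes.

```bash
cat > h.py <<'E'
import numpy as np,pickle,cv2
C={n:pickle.load(open(f"pics/{n}0.pkl","rb")) for n in("top","side")}
def back(c,uv,z):
    uv=np.atleast_2d(uv).astype(float)
    d=(np.linalg.inv(c["camera_matrix"])@np.c_[uv,np.ones(len(uv))].T)
    d=c["R"].T@d; o=-c["R"].T@c["t"]
    return (o[:,None]+d*((z-o[2])/d[2])).T
def proj(c,X):
    X=np.atleast_2d(X);p=(c["camera_matrix"]@(c["R"]@X.T+np.array(c["t"])[:,None])).T
    return p[:,:2]/p[:,2:]
E
python3 - <<'E'
from h import *
np.set_printoptions(precision=4,suppress=True)
t,s=C["top"],C["side"]
def rep(n,P):
    P=P[:,:2];print(n,"centre",P.mean(0),"edges",np.linalg.norm(P-np.roll(P,-1,0),axis=1)); e=(P[1]+P[2]-P[0]-P[3]);print("  yaw of -y edge",np.degrees(np.arctan2(e[0],-e[1])))
d=np.array([[40,48],[380,40],[383,193],[42,208]])/4.4+[215,205]-.39
rep("dock top",back(t,d,.006))
# side: corners near-left, near-right in side crop: (105,558),(270,550),(65,352)
sd=np.array([[105,558-242],[270,550-242],[65,352-242]])/4.2+[325,195]-.38
print("side dock corners",back(s,sd,.006))
print("top dock corners",back(t,d,.006))
for n,c,(x0,y0,x1,y1) in(("top",t,(335,185,400,250)),("side",s,(310,172,366,206))):
    g=c["color"][y0:y1,x0:x1].min(2); m=(g>225).astype(np.uint8)
    k=max(cv2.findContours(m,0,2)[0],key=cv2.contourArea)
    q=cv2.approxPolyDP(k,.05*cv2.arcLength(k,True),True)[:,0]+[x0,y0]
    P=back(c,q,.014);rep("lb "+n,P) if len(q)==4 else print(q)
# cassette: frame tops (z=.042) and tabs (z=.074)
f=np.array([[85,58],[140,55],[137,190],[85,192]])/4.4+[215,205]-.39
rep("slides/frame top z.042",back(t,f,.042))
tb=np.array([[165,443-242],[207,443-242]])/4.2+[325,195]-.38
print("near tab top edge side z.074",back(s,tb,.074))
tb=np.array([[123,287-242],[159,287-242]])/4.2+[325,195]-.38
print("empty far tab",back(s,tb,.074))
E
```

```text
dock top centre [0.4856 0.0465] edges [0.2255 0.101  0.224  0.1052]
  yaw of -y edge 1.1386518132358574
side dock corners [[ 0.537   0.16    0.006 ]
 [ 0.435   0.1599  0.006 ]
 [ 0.538  -0.0632  0.006 ]]
top dock corners [[ 0.536   0.1602  0.006 ]
 [ 0.5384 -0.0652  0.006 ]
 [ 0.4374 -0.0664  0.006 ]
 [ 0.4308  0.1575  0.006 ]]
lb top centre [ 0.5226 -0.2505] edges [0.1108 0.1135 0.1138 0.1146]
  yaw of -y edge -94.4465039123311
lb side centre [ 0.5257 -0.2516] edges [0.1046 0.1102 0.112  0.1113]
  yaw of -y edge 176.00767015554072
slides/frame top z.042 centre [0.4851 0.105 ] edges [0.0352 0.0859 0.033  0.0853]
  yaw of -y edge 1.8922627944033905
near tab top edge side z.074 [[0.4996 0.1364 0.074 ]
 [0.4744 0.1382 0.074 ]]
empty far tab [[ 0.501  -0.0411  0.074 ]
 [ 0.4761 -0.0392  0.074 ]]
```

```bash
cat >> h.py <<'E'
from rig import state
from scipy.spatial.transform import Rotation as Ro
np.set_printoptions(precision=4,suppress=True)
def go(p,yaw):
    """shares to reach TCP p, tool down with tool x at world yaw (rad)"""
    s=state();R0=Ro.from_quat(s["tcp_rot"])
    T=Ro.from_euler("z",yaw)*Ro.from_euler("x",np.pi)
    print("t",s["time_s"],"pos",s["ee_pos"],"shift",R0.inv().apply(np.array(p)-s["ee_pos"])/.15,"turn",(R0.inv()*T).as_rotvec()/(np.pi/3),"w",s["width"],"F",s["ft_force"],"grip",s["grip_force"])
E
python3 -c "
from h import *
go([.486,.107,.2],.01)"
```

```text
t 0.1 pos [0.1947 0.5672 0.2444] shift [2.8332 2.2707 0.2997] turn [ 0.0016  0.0002 -0.3254] w 1.0007204468094453 F [0.5038 0.4836 0.2609] grip 0.0
```

```bash
python3 -m inch '[{"tx":1,"ty":0.8,"rz":-0.325,"hand":1},{"tx":1,"ty":0.8,"rz":-0.325,"hand":1},{"tx":1,"ty":0.8,"rz":-0.325,"hand":1},{"tx":1,"ty":0.8,"rz":-0.325,"hand":1},{"tx":1,"ty":0.8,"rz":-0.325,"hand":1},{"tx":1,"ty":0.8,"rz":-0.325,"hand":1},{"tx":1,"ty":0.8,"rz":-0.325,"hand":1}]' 25; python3 -c "
from h import *
go([.486,.107,.2],.01)"
```

```text
t 0.1 pos [0.1947 0.5672 0.2444] shift [2.8332 2.2707 0.2997] turn [ 0.0016  0.0002 -0.3254] w 1.0007204468094453 F [0.5038 0.4836 0.2609] grip 0.0invalid input
```

```bash
python3 -m inch '[{"tx":1,"ty":0.8,"tz":0,"rx":0,"ry":0,"rz":-0.325,"hand":1},{"tx":1,"ty":0.8,"tz":0,"rx":0,"ry":0,"rz":-0.325,"hand":1},{"tx":1,"ty":0.8,"tz":0,"rx":0,"ry":0,"rz":-0.325,"hand":1},{"tx":1,"ty":0.8,"tz":0,"rx":0,"ry":0,"rz":-0.325,"hand":1},{"tx":1,"ty":0.8,"tz":0,"rx":0,"ry":0,"rz":-0.325,"hand":1},{"tx":1,"ty":0.8,"tz":0,"rx":0,"ry":0,"rz":-0.325,"hand":1},{"tx":1,"ty":0.8,"tz":0,"rx":0,"ry":0,"rz":-0.325,"hand":1}]' 25; python3 -c "
from h import *
go([.486,.107,.2],.01)"
```

```text
time_s: 0.68
ee_pos: [0.2984, 0.4043, 0.2455]
tcp_rot: [1.0, 0.004, -0.0, -0.0]
ft_force: [0.6, 1.1, 0.6]
width: 0.999
grip_force: 0.0
t 0.6833 pos [0.2984 0.4043 0.2455] shift [1.2363 1.9914 0.3018] turn [-0.0007  0.     -0.0025] w 0.9993516783780168 F [0.6344 1.0629 0.5583] grip 0.0
```

```bash
python3 -m inch '[{"tx":0.6,"ty":1,"tz":0,"rx":0,"ry":0,"rz":0,"hand":1},{"tx":0.6,"ty":1,"tz":0,"rx":0,"ry":0,"rz":0,"hand":1},{"tx":0.6,"ty":1,"tz":0,"rx":0,"ry":0,"rz":0,"hand":1},{"tx":0.6,"ty":1,"tz":0,"rx":0,"ry":0,"rz":0,"hand":1},{"tx":0.6,"ty":1,"tz":0,"rx":0,"ry":0,"rz":0,"hand":1},{"tx":0.6,"ty":1,"tz":0,"rx":0,"ry":0,"rz":0,"hand":1}]' ; python3 -m inch '[{"tx":0.6,"ty":0.95,"tz":0.2,"rx":0,"ry":0,"rz":0,"hand":1},{"tx":0.6,"ty":0.95,"tz":0.2,"rx":0,"ry":0,"rz":0,"hand":1},{"tx":0.6,"ty":0.95,"tz":0.2,"rx":0,"ry":0,"rz":0,"hand":1},{"tx":0.6,"ty":0.95,"tz":0.2,"rx":0,"ry":0,"rz":0,"hand":1},{"tx":0.6,"ty":0.95,"tz":0.2,"rx":0,"ry":0,"rz":0,"hand":1},{"tx":0.6,"ty":0.95,"tz":0.2,"rx":0,"ry":0,"rz":0,"hand":1},{"tx":0.6,"ty":0.95,"tz":0.2,"rx":0,"ry":0,"rz":0,"hand":1}]' ; python3 -c "
from h import *
go([.486,.107,.055],.01)"
```

```text
time_s: 1.18
ee_pos: [0.39, 0.255, 0.2452]
tcp_rot: [1.0, 0.003, -0.0, 0.0]
ft_force: [-1.0, 1.4, 0.5]
width: 1.0
grip_force: 0.0
time_s: 1.77
ee_pos: [0.4804, 0.1156, 0.2147]
tcp_rot: [1.0, 0.005, -0.001, 0.0]
ft_force: [0.2, -0.6, -0.3]
width: 1.0
grip_force: 0.0
t 1.7667 pos [0.4804 0.1156 0.2147] shift [0.0378 0.0572 1.0649] turn [ 0.0004  0.0011 -0.0002] w 0.9997647701971335 F [ 0.24   -0.5935 -0.3162] grip 0.0
```

```bash
python3 -m inch '[{"tx":0.04,"ty":0.06,"tz":0.2,"rx":0,"ry":0,"rz":0,"hand":1},{"tx":0.04,"ty":0.06,"tz":0.4,"rx":0,"ry":0,"rz":0,"hand":1},{"tx":0.04,"ty":0.06,"tz":0.6,"rx":0,"ry":0,"rz":0,"hand":1},{"tx":0.04,"ty":0.06,"tz":0.7,"rx":0,"ry":0,"rz":0,"hand":1},{"tx":0.04,"ty":0.06,"tz":0.7,"rx":0,"ry":0,"rz":0,"hand":1},{"tx":0.04,"ty":0.06,"tz":0.7,"rx":0,"ry":0,"rz":0,"hand":1}]'
python3 - <<'E'
from h import *
from rig import capture
go([.486,.107,.055],.01)
a=capture("side")["color"][150:280,300:440,::-1]
t=capture("top")["color"][190:270,200:320,::-1]
b=cv2.resize(a,None,fx=4.2,fy=4.2,interpolation=2);t=cv2.resize(t,(200,133))
o=np.zeros((b.shape[0],790,3),np.uint8);o[:,:b.shape[1]]=b;o[:133,590:790]=t
cv2.imwrite("pics/s1.png",o)
E
```

```text
time_s: 2.27
ee_pos: [0.4862, 0.107, 0.1106]
tcp_rot: [1.0, 0.006, -0.0, 0.0]
ft_force: [0.7, 0.5, 0.9]
width: 1.001
grip_force: 0.0
t 2.2667 pos [0.4862 0.107  0.1106] shift [-0.0014 -0.0002  0.3706] turn [0.0008 0.0003 0.0022] w 1.0007094325224635 F [0.6558 0.4659 0.853 ] grip 0.0
```

View pics/s1.png

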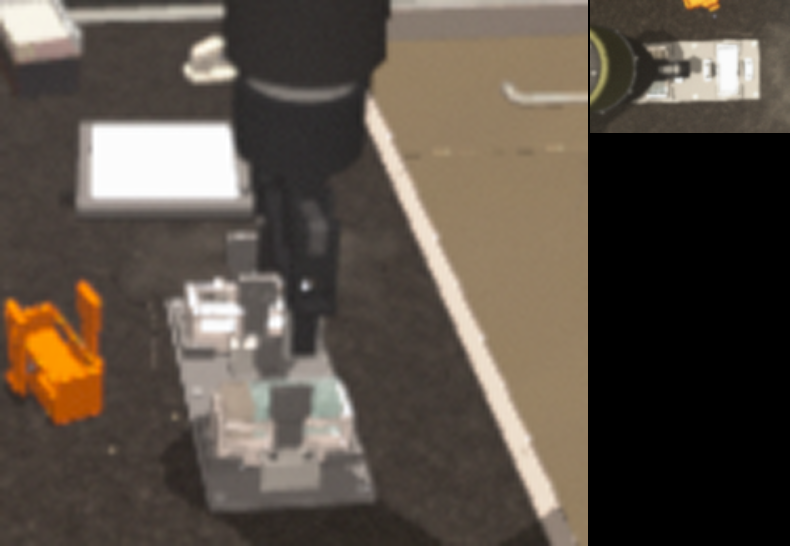

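The gripper is over the left bay, with the near fingertip at crop (305,350) and the tab at (292,385). I'll check the fingertip's predicted column and the tab's x.

Run:
```python
from h import *
s=C["side"];f=lambda p:(proj(s,p)-[300,150])*4.2+1.6
print("finger tip z .097/.107",f([.486,.16,.097]),f([.486,.16,.107]))
print("tab top edge at .473,.499",f([[.499,.136,.074],[.473,.136,.074]]))
print("far (empty) near tab",f([[.499,.016,.074],[.473,.016,.074]]))
for y in(.136,): print(back(s,np.array([[272,384],[312,384]])/4.2+[300,150]-.38,.074))
```

```text
finger tip z .097/.107 [[301.3598 382.2867]] [[302.364  368.5299]]
tab top edge at .473,.499 [[270.9141 389.5431]
 [313.5769 387.6406]]
far (empty) near tab [[242.5753 279.3737]
 [281.2792 277.7721]]
[[0.4975 0.1306 0.074 ]
 [0.4733 0.1324 0.074 ]]
```

```bash
python3 -m inch '[{"tx":0,"ty":0,"tz":0.1,"rx":0,"ry":0,"rz":0,"hand":1},{"tx":0,"ty":0,"tz":0.2,"rx":0,"ry":0,"rz":0,"hand":1},{"tx":0,"ty":0,"tz":0.28,"rx":0,"ry":0,"rz":0,"hand":1},{"tx":0,"ty":0,"tz":0.34,"rx":0,"ry":0,"rz":0,"hand":1},{"tx":0,"ty":0,"tz":0.36,"rx":0,"ry":0,"rz":0,"hand":1},{"tx":0,"ty":0,"tz":0.36,"rx":0,"ry":0,"rz":0,"hand":1}]' 20; python3 -m inch '[{"tx":0,"ty":0,"tz":0,"rx":0,"ry":0,"rz":0,"hand":0.74},{"tx":0,"ty":0,"tz":0,"rx":0,"ry":0,"rz":0,"hand":0.74},{"tx":0,"ty":0,"tz":0,"rx":0,"ry":0,"rz":0,"hand":0.72},{"tx":0,"ty":0,"tz":0,"rx":0,"ry":0,"rz":0,"hand":0.70},{"tx":0,"ty":0,"tz":0,"rx":0,"ry":0,"rz":0,"hand":0.68},{"tx":0,"ty":0,"tz":0,"rx":0,"ry":0,"rz":0,"hand":0.66},{"tx":0,"ty":0,"tz":0,"rx":0,"ry":0,"rz":0,"hand":0.66}]' 20
python3 -c "
from h import *
go([.486,.107,.055],.01)"
```

```text
time_s: 2.87
ee_pos: [0.4865, 0.1055, 0.0561]
tcp_rot: [1.0, 0.005, -0.0, 0.0]
ft_force: [-0.2, 0.7, 0.4]
width: 1.003
grip_force: 0.0
time_s: 3.45
ee_pos: [0.4871, 0.1061, 0.0569]
tcp_rot: [1.0, 0.005, 0.001, -0.001]
ft_force: [0.7, 3.7, 1.6]
width: 0.659
grip_force: 1.9
t 3.45 pos [0.4871 0.1061 0.0569] shift [-0.0074 -0.0062  0.013 ] turn [-0.001  -0.0015 -0.0001] w 0.6588283852684064 F [0.6596 3.6727 1.6077] grip 1.935928612947464
```

The +y pad touched first (+3.7 N), so the cassette is slightly further to +y. I'll shift 1 mm that way.

```bash
python3 -m inch '[{"tx":0,"ty":-0.008,"tz":0,"rx":0,"ry":0,"rz":0,"hand":0.66},{"tx":0,"ty":-0.008,"tz":0,"rx":0,"ry":0,"rz":0,"hand":0.66},{"tx":0,"ty":-0.008,"tz":0,"rx":0,"ry":0,"rz":0,"hand":0.66},{"tx":0,"ty":-0.008,"tz":0,"rx":0,"ry":0,"rz":0,"hand":0.66}]' 20; python3 -m inch '[{"tx":0,"ty":0,"tz":0,"rx":0,"ry":0,"rz":0,"hand":0.64},{"tx":0,"ty":0,"tz":0,"rx":0,"ry":0,"rz":0,"hand":0.64},{"tx":0,"ty":0,"tz":0,"rx":0,"ry":0,"rz":0,"hand":0.62},{"tx":0,"ty":0,"tz":0,"rx":0,"ry":0,"rz":0,"hand":0.62},{"tx":0,"ty":0,"tz":0,"rx":0,"ry":0,"rz":0,"hand":0.62}]' 20
```

```text
time_s: 3.78
ee_pos: [0.4869, 0.1068, 0.0566]
tcp_rot: [1.0, 0.005, 0.0, -0.0]
ft_force: [1.5, 3.3, 2.8]
width: 0.658
grip_force: 2.1
time_s: 4.2
ee_pos: [0.4868, 0.1067, 0.0566]
tcp_rot: [1.0, 0.005, 0.0, 0.0]
ft_force: [1.9, 1.4, 4.8]
width: 0.623
grip_force: 3.9
```

Balanced now. Closing fully.

```bash
python3 -m inch '[{"tx":0,"ty":0,"tz":0,"rx":0,"ry":0,"rz":0,"hand":0.59},{"tx":0,"ty":0,"tz":0,"rx":0,"ry":0,"rz":0,"hand":0.56},{"tx":0,"ty":0,"tz":0,"rx":0,"ry":0,"rz":0,"hand":0.53},{"tx":0,"ty":0,"tz":0,"rx":0,"ry":0,"rz":0,"hand":0.5},{"tx":0,"ty":0,"tz":0,"rx":0,"ry":0,"rz":0,"hand":0.45},{"tx":0,"ty":0,"tz":0,"rx":0,"ry":0,"rz":0,"hand":0.45},{"tx":0,"ty":0,"tz":0,"rx":0,"ry":0,"rz":0,"hand":0.45},{"tx":0,"ty":0,"tz":0,"rx":0,"ry":0,"rz":0,"hand":0.45}]' 25
```

```text
time_s: 4.87
ee_pos: [0.4871, 0.1078, 0.0579]
tcp_rot: [1.0, 0.005, 0.001, -0.001]
ft_force: [-2.4, 5.7, 10.8]
width: 0.508
grip_force: 24.5
```

```bash
python3 -m inch '[{"tx":0,"ty":-0.006,"tz":-0.01,"rx":0,"ry":0,"rz":0,"hand":0.45},{"tx":0,"ty":-0.006,"tz":-0.02,"rx":0,"ry":0,"rz":0,"hand":0.45},{"tx":0,"ty":-0.006,"tz":-0.03,"rx":0,"ry":0,"rz":0,"hand":0.45},{"tx":0,"ty":-0.006,"tz":-0.04,"rx":0,"ry":0,"rz":0,"hand":0.45},{"tx":0,"ty":-0.006,"tz":-0.05,"rx":0,"ry":0,"rz":0,"hand":0.45},{"tx":0,"ty":-0.006,"tz":-0.05,"rx":0,"ry":0,"rz":0,"hand":0.45},{"tx":0,"ty":-0.006,"tz":-0.05,"rx":0,"ry":0,"rz":0,"hand":0.45}]' 25
```

```text
time_s: 5.45
ee_pos: [0.4861, 0.1072, 0.0634]
tcp_rot: [1.0, 0.005, -0.001, 0.0]
ft_force: [0.4, 0.7, -2.6]
width: 0.504
grip_force: 26.4
```

The wrist carries about the cassette's weight (-2.6 N) with no side load, so it has risen free. I'll lift on in small steps.

```bash
python3 -m inch '[{"tx":0,"ty":0,"tz":-0.02,"rx":0,"ry":0,"rz":0,"hand":0.45},{"tx":0,"ty":0,"tz":-0.04,"rx":0,"ry":0,"rz":0,"hand":0.45},{"tx":0,"ty":0,"tz":-0.06,"rx":0,"ry":0,"rz":0,"hand":0.45},{"tx":0,"ty":0,"tz":-0.08,"rx":0,"ry":0,"rz":0,"hand":0.45},{"tx":0,"ty":0,"tz":-0.11,"rx":0,"ry":0,"rz":0,"hand":0.45},{"tx":0,"ty":0,"tz":-0.14,"rx":0,"ry":0,"rz":0,"hand":0.45},{"tx":0,"ty":0,"tz":-0.17,"rx":0,"ry":0,"rz":0,"hand":0.45},{"tx":0,"ty":0,"tz":-0.2,"rx":0,"ry":0,"rz":0,"hand":0.45},{"tx":0,"ty":0,"tz":-0.25,"rx":0,"ry":0,"rz":0,"hand":0.45},{"tx":0,"ty":0,"tz":-0.3,"rx":0,"ry":0,"rz":0,"hand":0.45},{"tx":0,"ty":0,"tz":-0.35,"rx":0,"ry":0,"rz":0,"hand":0.45}]' 25; python3 -m inch '[{"tx":0,"ty":0,"tz":-0.1,"rx":0,"ry":0,"rz":0,"hand":0.45},{"tx":0,"ty":0,"tz":-0.2,"rx":0,"ry":0,"rz":0,"hand":0.45},{"tx":0,"ty":0,"tz":-0.3,"rx":0,"ry":0,"rz":0,"hand":0.45},{"tx":0,"ty":0,"tz":-0.4,"rx":0,"ry":0,"rz":0,"hand":0.45},{"tx":0,"ty":0,"tz":-0.5,"rx":0,"ry":0,"rz":0,"hand":0.45},{"tx":0,"ty":0,"tz":-0.55,"rx":0,"ry":0,"rz":0,"hand":0.45},{"tx":0,"ty":0,"tz":-0.55,"rx":0,"ry":0,"rz":0,"hand":0.45}]' 25
python3 - <<'E'
from h import *
from rig import capture
go([.524,-.251,.146],.01)
a=capture("side")["color"][110:280,290:440,::-1]
cv2.imwrite("pics/s2.png",cv2.resize(a,None,fx=3.5,fy=3.5,interpolation=2))
E
```

```text
time_s: 6.37
ee_pos: [0.4867, 0.1076, 0.1173]
tcp_rot: [1.0, 0.005, 0.0, 0.0]
ft_force: [0.9, -0.2, -3.1]
width: 0.505
grip_force: 26.4
time_s: 6.95
ee_pos: [0.4874, 0.1079, 0.2013]
tcp_rot: [1.0, 0.005, 0.002, -0.001]
ft_force: [0.2, -0.7, -1.7]
width: 0.502
grip_force: 26.4
t 6.95 pos [0.4874 0.1079 0.2013] shift [0.2199 2.3953 0.3664] turn [-0.0013 -0.0034 -0.0005] w 0.5017128589056525 F [ 0.1509 -0.6884 -1.6806] grip 26.38436257839203
```

View pics/s2.png

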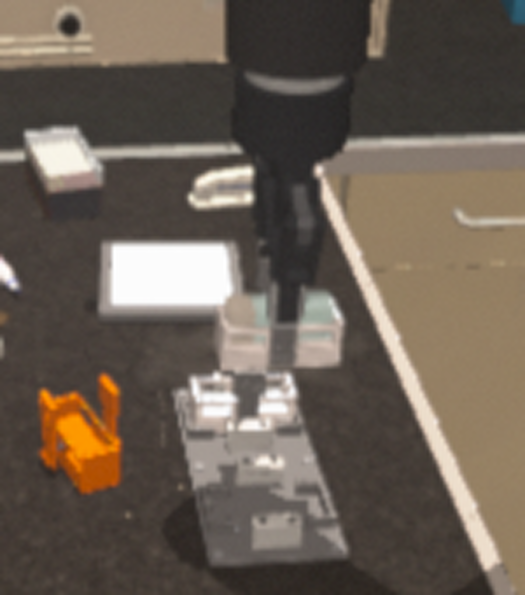

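The cassette is held level and clear at crop (280,330), and the empty one is still seated at (245,400). Its underside is at about z 0.149, well above the empty cassette's tabs. Next I carry it to the light box.

```bash
python3 -m inch '[{"tx":0.02,"ty":0.1,"tz":0,"rx":0,"ry":0,"rz":0,"hand":0.45},{"tx":0.03,"ty":0.25,"tz":0,"rx":0,"ry":0,"rz":0,"hand":0.45},{"tx":0.05,"ty":0.45,"tz":0,"rx":0,"ry":0,"rz":0,"hand":0.45},{"tx":0.07,"ty":0.65,"tz":0,"rx":0,"ry":0,"rz":0,"hand":0.45},{"tx":0.1,"ty":0.85,"tz":0,"rx":0,"ry":0,"rz":0,"hand":0.45},{"tx":0.1,"ty":1,"tz":0,"rx":0,"ry":0,"rz":0,"hand":0.45}]' 25; python3 -m inch '[{"tx":0,"ty":0.2,"tz":0,"rx":0,"ry":0,"rz":0,"hand":0.45},{"tx":0.04,"ty":0.4,"tz":0,"rx":0,"ry":0,"rz":0,"hand":0.45},{"tx":0.08,"ty":0.6,"tz":0,"rx":0,"ry":0,"rz":0,"hand":0.45},{"tx":0.1,"ty":0.8,"tz":0,"rx":0,"ry":0,"rz":0,"hand":0.45},{"tx":0.12,"ty":1,"tz":0,"rx":0,"ry":0,"rz":0,"hand":0.45},{"tx":0.12,"ty":1,"tz":0,"rx":0,"ry":0,"rz":0,"hand":0.45}]' 25
python3 -c "
from h import *
go([.524,-.251,.146],.01)"
```

```text
time_s: 7.5
ee_pos: [0.5027, -0.0441, 0.1973]
tcp_rot: [1.0, 0.004, -0.001, 0.0]
ft_force: [0.2, 0.4, -1.7]
width: 0.502
grip_force: 26.4
time_s: 8.0
ee_pos: [0.5216, -0.196, 0.1968]
tcp_rot: [1.0, 0.003, -0.002, 0.0]
ft_force: [-0.6, 2.0, -2.2]
width: 0.504
grip_force: 26.4
t 8.0 pos [ 0.5216 -0.196   0.1968] shift [0.015  0.3665 0.3389] turn [ 0.0008  0.0034 -0.0043] w 0.5043537537966525 F [-0.5941  1.9686 -2.1764] grip 26.428115665912628
```

```bash
python3 -m inch '[{"tx":0,"ty":0.1,"tz":0.05,"rx":0,"ry":0,"rz":0,"hand":0.45},{"tx":0,"ty":0.2,"tz":0.12,"rx":0,"ry":0,"rz":0,"hand":0.45},{"tx":0,"ty":0.3,"tz":0.2,"rx":0,"ry":0,"rz":0,"hand":0.45},{"tx":0.01,"ty":0.36,"tz":0.28,"rx":0,"ry":0,"rz":0,"hand":0.45},{"tx":0.01,"ty":0.37,"tz":0.33,"rx":0,"ry":0,"rz":0,"hand":0.45},{"tx":0.01,"ty":0.37,"tz":0.34,"rx":0,"ry":0,"rz":0,"hand":0.45},{"tx":0.01,"ty":0.37,"tz":0.34,"rx":0,"ry":0,"rz":0,"hand":0.45},{"tx":0.01,"ty":0.37,"tz":0.34,"rx":0,"ry":0,"rz":0,"hand":0.45},{"tx":0.01,"ty":0.37,"tz":0.34,"rx":0,"ry":0,"rz":0,"hand":0.45},{"tx":0.01,"ty":0.37,"tz":0.34,"rx":0,"ry":0,"rz":0,"hand":0.45}]' 25
python3 - <<'E'
from h import *
from rig import capture
go([.524,-.251,.146],.01)
a=capture("side")["color"][100:270,270:430,::-1].copy()
for x,y in proj(C["side"],[[.524+i,-.251+j,.094] for i in(-.042,.042) for j in(-.017,.017)]): cv2.circle(a,(int(round(x))-270,int(round(y))-100),1,(0,0,255),-1)
cv2.imwrite("pics/s3.png",cv2.resize(a,None,fx=3.5,fy=3.5,interpolation=2))
E
```

```text
time_s: 8.83
ee_pos: [0.525, -0.2471, 0.1488]
tcp_rot: [1.0, 0.005, 0.001, 0.0]
ft_force: [-0.3, -0.0, -2.8]
width: 0.503
grip_force: 26.5
t 8.8333 pos [ 0.525  -0.2471  0.1488] shift [-0.0067  0.0259  0.0188] turn [ 0.0004 -0.0015  0.0003] w 0.5027854515139251 F [-0.273  -0.0199 -2.8049] grip 26.455782651901245
```

View pics/s3.png

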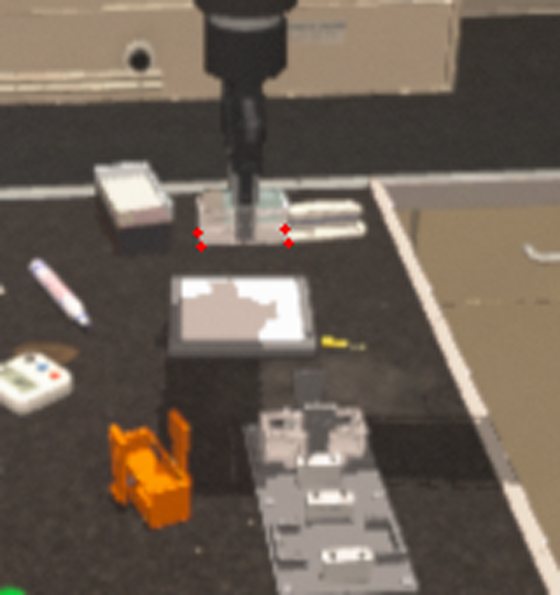

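The cassette is level at crop (243,217), its underside matches the predicted corners (198–288, 232–246), and the empty one is still docked at (315,430). It is within about 4 mm of target and the arm is still, so I hand in.

```bash
python3 -c "
from rig import job_done;print(job_done())"
```

```text
the job is handed in; nothing more can be done
None
```

The job is handed in at about 9 s: the loaded cassette is held level by its pinched catches, about 4 mm off the light box centre and about 8 cm above it, with the empty one still in the dock; the judge's result was not shown.

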